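# Hold a window-film coupon home in the light meter, label up

### The job

The tinted glass coupon on the drying rest is to be read in the light-transmission meter. Take it by its frosted end (the end with the small notch cut out of one corner), slide the clear end into the meter's gate, level and with the label facing up, and push it gently fully home against the sprung stop. Finish holding it there by the frosted end, for the stop would push it out again; do not let the cleaned coupon touch the bench top, do not force the glass, and leave the other things where they are.

Things in the scene. Friction and masses are not known exactly. Their poses are not given: they have to be found in the camera images.
- coupon_mid (a point): centre of the coupon, a loose glass plate 90 x 36 x 5 mm (own x, y, z; 45 g), lying level and label up on the rest, pointing any way, centre 34.5 mm above the bench. +x points to the frosted end, z out of the labelled face. x = -45 to +19 mm: clear dark glass; x = +19 to +45: frosted whitish, yellow label on its upper face only. Notch at the +x, -y corner: 8.5 mm long, 8 mm across.
- frosted_end (a point): middle of the frosted end where the coupon is to be held, 32 mm from the coupon's centre along its +x, half-way through its thickness; axes as the coupon. Pinch it here across the 36 mm width (fingers in line with coupon y). It overhangs the rest's bars by more than 20 mm; the coupon's underside is 32 mm above the bench and the rest's base 6 mm high.
- notch (a point): middle of the notched corner of the frosted end (coupon x = +41, y = -14 mm).
- clear_tip (a point): middle of the clear end's edge, which goes into the gate first (coupon x = -45 mm), half-way through the thickness.
- rest: grey drying rest, fixed to the bench: base 62 x 46 x 6 mm, two upright bars across it, 26 mm apart, 38 mm long, with rubber tops 32 mm high; origin on the bench under its centre; both ends alike. The coupon lies along its x axis to within 0.1 rad and 5 mm.
- meter: light-transmission meter, fixed to the bench: dark lower jaw 120 mm long (x), 86 wide (y), 36 high; light grey lamp head on it, top 77 mm above the bench. Origin on the bench under its centre; +x points from the gate's mouth into the meter, the mouth roughly towards the robot. The lower jaw juts out 16 mm in front of the head as an open tongue with flared side guides.
- gate (a point): middle of the gate's mouth, above the tongue's front edge: 60 mm from the meter's origin along its -x, 40.5 mm above the bench, half-way between gate floor (36 mm) and roof (45 mm; it begins 16 mm in). Axes as the meter. The gate runs straight and level along +x, 39 mm wide between guides (flared to about 52 mm over the first 16 mm). The stop's face is 40 mm in.
- stop (a joint): sprung stop at the back of the gate, in m: 0 = out (face 40 mm inside the mouth), 0.008 = fully home on its hard end. Pressing takes 1.5 N to start and 3.5 N at the end; it counts as home from 0.005. Then the clear tip is 45 to 48 mm inside the mouth and 42 to 45 mm of the coupon stands outside.
- tin_mid (a point): centre of a round grey tin of screws, 63 mm across, 26 mm high, standing loose on the bench; leave alone.
- tape_mid (a point): centre of a roll of black tape, 62 mm across, 19 mm high, lying loose on the bench; leave alone.
- fuses_mid (a point): centre of a red and white fuse box, 34 x 50 x 18 mm, lying loose on the bench; leave alone.
There are look-alikes about, which are no part of the job. Leave any purple look-alike of the part that bears coupon_mid alone.

How it is judged:
By the outcome, as a careful person would: the job done as asked, in the order asked, and still so for the second after the job is handed in, while the arm keeps its last pose, push and grip.
It also fails if it takes over 45 s, if anything falls off the work surface, if the arm or the gripper's body presses on something with over 40 N, if the wrist force passes 120 N, or if a joint passes its speed limit or range.

### The arm

A 7-joint arm with a two-finger parallel gripper is mounted at the origin on a cart in front of the work surface, level with it; the furniture and walls round the work are solid. World frame = base frame: x ahead of the robot, y to its left, z up, the work surface at z = 0. Lengths are in mm, angles in rad, forces in N, time in s.
With the tool pointing down it reaches from about 350 to 900 mm from the base axis. Payload 8.1 kg.
Tool frame: the origin (TCP) lies on the centre line of the jaws, within the pads' length; the fingertips stand 22 mm ahead of it and the grasp point (between the pads) lies 3 mm ahead of it; z points along the fingers, y is the line along which they close (so a half turn about z gives the same grasp; the last joint's range is limited). The gripper opens to 85 mm and grips with 20 to 120 N. Pads are 22 mm wide; open, the fingers measure 114 mm over their backs; the gripper's body (76 mm by 85 mm) begins 54 mm behind the grasp point. The pads swing forward as they close: fully open they stand 13 mm farther back than shut.
Start: joints at [1.139, 0.434, 0.025, 1.573, -0.012, 1.134, -0.075], TCP at [201.794, -591.54, 253.323] pointing down, gripper open.
Joint ranges: [-2.62, 2.62], [-0.44, 2.09], [-1.27, 1.32], [0.08, 2.57], [-1.32, 4.46], [0.12, 2], [-2.74, 2.74]. Speed limits (rad/s): [2.22, 2.22, 3.01, 3.01, 3.14, 3.14, 3.14].

### API

Orientations are given as [roll, pitch, yaw] about the fixed x, y, z axes, in that order (R = Rz(yaw) Ry(pitch) Rx(roll)).
In Python, from station import monitor, cams, order gives the robot as it stands.
- The arm moves only by the tool drive_tool, never from a script. Its argument "commands" is text: rows parted by semicolons, each of 6 numbers parted by spaces: the shift along the tool's x, y, z each as a share of 100 mm, from -1 to 1, then the turn, a rotation vector about the tool's x, y, z each as a share of 360 degrees, from -1 to 1. In form: dx dy dz ax ay az; .... A call has 1 to 8 rows; each row is the pose to reach, as a shift and turn from the pose commanded when the call began, along the tool's axes at that moment, turning the shorter way round; what a row does not reach only later rows make up. A row lasts 1/8 s, in which the tool goes at most 62.5 mm and 10.7 degrees, less where a joint would pass 70% of its speed; a pose out of reach is approached as far as the arm can. A call with a number of a shift or a turn outside -1 to 1 is refused whole. A call with a gripper value outside its range is refused whole. "gripper" is the closure, from 0 (fully open) to 1 (shut), set as the call begins (left out, the last holds). The fingers move at their own pace and stop on an object; "force" is the grip in N (left out, the last holds). Time passes only in rows, so rows that repeat a pose let the fingers close. It gives the time, the measured TCP pose, the force, the opening and the grip force at its end, in the units of the state.
- monitor.read_state(): the state, without advancing time (a new reading comes with each control period).
- cams.read_camera(name): name is "scene" or "side" or "wrist"; returns a dict with "color" (384x512x3 uint8, red, green, blue), "mtx" (3x3 intrinsics, pixels), "pose" (4x4, takes a point from camera to world coordinates). Camera axes: x right, y up, looking along -z (the intrinsics and any distortion apply to the point x, -y, -z); pixel columns grow to the right and rows downward; lengths in mm; the calibration is good to about 2 mm. A picture is of the moment at which its call begins. There is no depth.
- order.sign_off(): hands the job in; it is judged then, once.
The state is a dict: "clock": time; "q": joint angles; "qd": joint speeds; "joint_efforts": joint torques, N m; "eef_pos": TCP position; "ee_rot": TCP orientation; "contact_force": force on the tool from outside, world axes, zero at the start; "torque": the same for the moment, N m; "finger_gap": finger opening in mm; "finger_force": force on a finger pad.
Only numpy, scipy, OpenCV 4.12 (cv2) and the standard library are available. Lean on these libraries where they do the work, as an engineer would, in place of code of your own. Each camera call takes 0.05 s, during which the arm holds its last target. There are 200 camera calls.

## Working session

There is one attempt and no reset: what is moved stays moved. The work goes in short steps, Python scripts to look and compute and a tool call to move; the robot and the scene stay as the last step left them, time stands still between calls to the robot, and variables do not carry over. Pictures are saved under pics/ and viewed, at most 10 in all, crops included, and the job is handed in when it is done.

Besides the shell and the picture viewer there is one more tool, called after "Emit:" by a JSON object that holds its "api" and its "payload", one argument or row to a line. drive_tool: Moves the arm, as the interface text tells. Shift numbers are shares of 100 mm and turn numbers shares of 360 degrees, none past 1 either way. Its arguments: {"type":"object","properties":{"commands":{"type":"string"},"gripper":{"type":"number"},"force":{"type":"number"}},"required":["commands"]}

```bash
mkdir -p pics; ls; python3 - <<'E'
from station import monitor,cams
import cv2,numpy as np
s=monitor.read_state();print({k:np.round(s[k],3) for k in('clock','eef_pos','ee_rot','finger_gap')})
for n in('scene','side'):
    c=cams.read_camera(n);cv2.imwrite(f'pics/{n}0.png',c['color'][:,:,::-1]);print(n,c['mtx'].round(1).tolist(),c['pose'].round(3).tolist(),[k for k in c])
    np.savez(f'{n}0.npz',**{k:c[k] for k in('color','mtx','pose')})
E
```

```text
pics
{'clock': np.float64(0.0), 'eef_pos': array([ 201.592, -591.09 ,  252.518]), 'ee_rot': array([-3.14 ,  0.   ,  0.329]), 'finger_gap': np.float64(85.325)}
scene [[420.9, 0.0, 255.2], [0.0, 420.9, 192.5], [0.0, 0.0, 1.0]] [[0.858, 0.362, -0.364, 165.408], [-0.513, 0.615, -0.599, -516.648], [0.006, 0.701, 0.713, 842.033], [0.0, 0.0, 0.0, 1.0]] ['color', 'mtx', 'pose']
side [[454.6, 0.0, 249.4], [0.0, 454.6, 187.2], [0.0, 0.0, 1.0]] [[-0.874, 0.18, -0.451, 63.069], [-0.485, -0.351, 0.801, 1042.858], [-0.014, 0.919, 0.394, 494.141], [0.0, 0.0, 0.0, 1.0]] ['color', 'mtx', 'pose']
```

View pics/scene0.png

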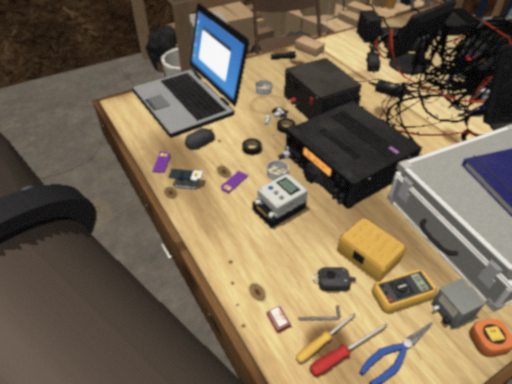

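View pics/side0.png

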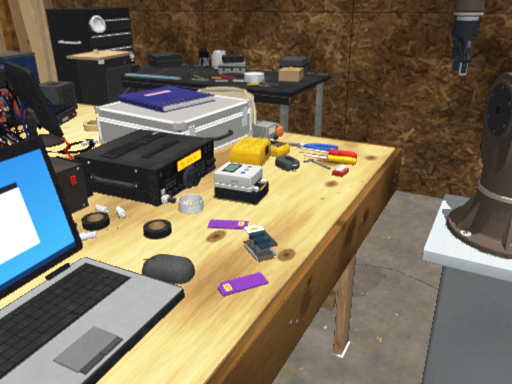

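Scene view: the rest with the dark coupon is at about (186,178). Purple look-alikes are at (161,161) and (234,182). The meter is at (280,200), the tin at (277,170), the tape at (251,146) and the fuses at (279,319). In the side view the coupon is at (260,240) and the meter at (240,182). My choice is the dark coupon on the rest, and I'll check it in one close crop.

```bash
python3 - <<'E'
import cv2,numpy as np
a=np.load('scene0.npz')['color'][:,:,::-1];b=np.load('side0.npz')['color'][:,:,::-1]
A=cv2.resize(a[155:230,160:310],None,fx=5.2,fy=5.2,interpolation=cv2.INTER_CUBIC)[:, :780]
B=cv2.resize(b[155:265,205:285],(390,536),interpolation=cv2.INTER_CUBIC)
C=cv2.resize(a[160:195,160:215],(780,496),interpolation=cv2.INTER_CUBIC)
D=cv2.resize(b[220:265,235:285],(400,360),interpolation=cv2.INTER_CUBIC)
M=np.zeros((600,800,3),np.uint8)
M[:230,:460]=cv2.resize(a[160:190,160:220],(460,230),interpolation=cv2.INTER_CUBIC)
M[240:600,:460]=cv2.resize(a[175:222,250:310],(460,360),interpolation=cv2.INTER_CUBIC)
M[:290,470:792]=cv2.resize(b[220:265,235:285],(322,290),interpolation=cv2.INTER_CUBIC)
M[300:590,470:792]=cv2.resize(b[157:207,210:275],(322,290),interpolation=cv2.INTER_CUBIC)
cv2.imwrite('pics/crop.png',M)
E
```

```text
(no output)
```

View pics/crop.png

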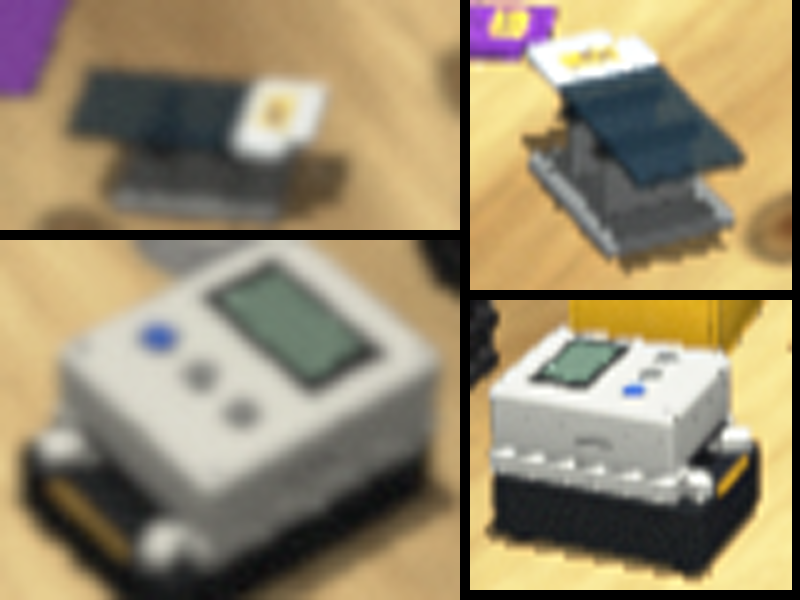

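The crop shows the dark coupon on the rest, with its white frosted end and yellow label up at scene (196,174) and the clear end at (170,173). The meter's mouth, with its orange strip and white guide tips, faces image lower-left at scene (262,209). Next I'll cast rays for coarse poses.

```bash
cat > h.py <<'E'
import numpy as np,cv2
from scipy.spatial.transform import Rotation as R
def ray(c,uv,z):
    uv=np.atleast_2d(uv).astype(float);K=c['mtx'];P=c['pose']
    d=np.c_[(uv[:,0]-K[0,2])/K[0,0],-(uv[:,1]-K[1,2])/K[1,1],-np.ones(len(uv))]@P[:3,:3].T
    return P[:3,3]+d*((z-P[2,3])/d[:,2])[:,None]
def proj(c,X):
    K=c['mtx'];P=c['pose'];x=(np.atleast_2d(X)-P[:3,3])@P[:3,:3]
    return np.c_[K[0,2]-K[0,0]*x[:,0]/x[:,2],K[1,2]+K[1,1]*x[:,1]/x[:,2]]
def shift(s,pos,rot):
    "move numbers from state s to world pos/rot"
    r0=R.from_euler('xyz',s['ee_rot']);r=r0.inv()*rot
    return (r0.inv().apply(pos-np.array(s['eef_pos']))/100).round(3),(r.as_rotvec()/2/np.pi).round(4)
E
python3 - <<'E'
from h import *
a=np.load('scene0.npz');b=np.load('side0.npz')
A=lambda L,o,s:np.array(L)*s+np.array(o)
co=A([(90,72),(70,134),(325,82),(235,152),(298,155)],(160,160),60/460)
print('coupon scene',ray(a,co,37)[:,:2].round(0).tolist())
cb=A([(530,40),(650,35),(742,160),(635,182)],(0,0),1);cb=(cb-[470,0])*(50/322)+[235,220]
print('coupon side',ray(b,cb,37)[:,:2].round(0).tolist())
m=(np.array([(62,352),(205,492),(438,355)])-[0,240])*(60/460)+[250,175]
print('head scene',ray(a,m,77)[:,:2].round(0).tolist())
m=(np.array([(492,392),(675,412),(728,352),(560,330)])-[470,300])*(65/322)+[210,157]
print('head side',ray(b,m,77)[:,:2].round(0).tolist())
for n,u,z in(('tin',(277,170),13),('tape',(251,146),10),('purp',(234,182),3),('purp2',(161,161),3),('fuse',(279,319),9)):print(n,ray(a,u,z)[0,:2].round(0))
from station import cams,monitor
w=cams.read_camera('wrist');s=monitor.read_state();r=R.from_euler('xyz',s['ee_rot'])
print('cam in tool',r.inv().apply(w['pose'][:3,3]-s['eef_pos']).round(1),(r.inv().as_matrix()@w['pose'][:3,:3]).round(2).tolist(),w['mtx'][0].round(0))
E
```

```text
coupon scene [[419.0, 358.0], [400.0, 331.0], [491.0, 309.0], [447.0, 292.0], [466.0, 279.0]]
coupon side [[494.0, 303.0], [460.0, 282.0], [398.0, 340.0], [421.0, 367.0]]
head scene [[567.0, 131.0], [574.0, 54.0], [675.0, 66.0]]
head side [[653.0, 171.0], [559.0, 152.0], [574.0, 67.0], [670.0, 79.0]]
tin [690. 226.]
tape [682. 363.]
purp [562. 255.]
purp2 [417. 446.]
fuse [ 439. -169.]
cam in tool [  66.9   -0.8 -120.6] [[-0.0, 0.96, 0.26], [1.0, 0.0, 0.0], [0.0, 0.26, -0.96]] [311.   0. 255.]
```

Emit:
{"api": "drive_tool", "payload": {
  "commands": "0.95 -1 0 0 0 0; 0.95 -1 0 0 0 0; 0.95 -1 0 0 0 0",
  "gripper": 0
}}

```text
clock: 0.52
eef_pos: [261.7, -462.3, 253.3]
ee_rot: [-3.14, -0.001, 0.334]
contact_force: [0.5, -0.4, -0.3]
finger_gap: 85.7
finger_force: 0.0
```

Emit:
{"api": "drive_tool", "payload": {
  "commands": "0.95 -1 0 0 0 0; 0.95 -1 0 0 0 0; 0.95 -1 0 0 0 0"
}}

```text
clock: 0.9
eef_pos: [318.6, -337.8, 253.4]
ee_rot: [-3.141, -0.001, 0.334]
contact_force: [0.5, -1.1, -0.7]
finger_gap: 85.5
finger_force: 0.0
```

Emit:
{"api": "drive_tool", "payload": {
  "commands": "0.95 -1 0 0 0 0; 0.95 -1 0 0 0 0; 0.95 -1 0 0 0 0"
}}

```text
clock: 1.27
eef_pos: [376.1, -213.2, 253.5]
ee_rot: [-3.141, -0.001, 0.333]
contact_force: [-0.4, -1.1, -0.2]
finger_gap: 85.1
finger_force: 0.0
```

Emit:
{"api": "drive_tool", "payload": {
  "commands": "0.95 -1 0 0 0 0; 0.95 -1 0 0 0 0; 0.95 -1 0 0 0 0"
}}

```text
clock: 1.65
eef_pos: [433.9, -88.1, 253.4]
ee_rot: [-3.141, -0.001, 0.333]
contact_force: [-0.6, -1.6, -0.6]
finger_gap: 85.2
finger_force: 0.0
```

Emit:
{"api": "drive_tool", "payload": {
  "commands": "0.95 -1 0 0 0 0; 0.95 -1 0 0 0 0; 0.95 -1 0 0 0 0"
}}

```text
clock: 2.02
eef_pos: [491.5, 37.0, 253.2]
ee_rot: [-3.141, -0.001, 0.332]
contact_force: [-1.1, -0.5, 0.1]
finger_gap: 85.5
finger_force: 0.0
```

Emit:
{"api": "drive_tool", "payload": {
  "commands": "0.45 -0.5 0.3 0 0 0.03; 0.45 -0.5 0.3 0 0 0.03; 0.45 -0.5 0.3 0 0 0.03; 0.45 -0.5 0.3 0 0 0.03"
}}

```text
clock: 2.52
eef_pos: [516.6, 94.3, 223.4]
ee_rot: [3.14, 0.0, 0.138]
contact_force: [0.6, -0.4, 0.4]
finger_gap: 85.2
finger_force: 0.0
```

```bash
cat > snap.py <<'E'
import sys;from h import *
from station import cams,monitor
s=monitor.read_state();c=cams.read_camera('wrist');n=sys.argv[1]
print({k:np.round(s[k],3).tolist() for k in('clock','q','eef_pos','ee_rot','contact_force','finger_gap','finger_force')})
np.savez(n+'.npz',**{k:c[k] for k in('color','mtx','pose')});cv2.imwrite(f'pics/{n}.png',c['color'][:,:,::-1])
E
python3 snap.py w1
```

```text
{'clock': 2.525, 'q': [0.021, 0.336, -0.391, 1.83, 0.151, 1.006, -1.864], 'eef_pos': [516.559, 94.335, 223.396], 'ee_rot': [3.14, 0.0, 0.138], 'contact_force': [0.618, -0.407, 0.416], 'finger_gap': 85.221, 'finger_force': 0.0}
```

View pics/w1.png

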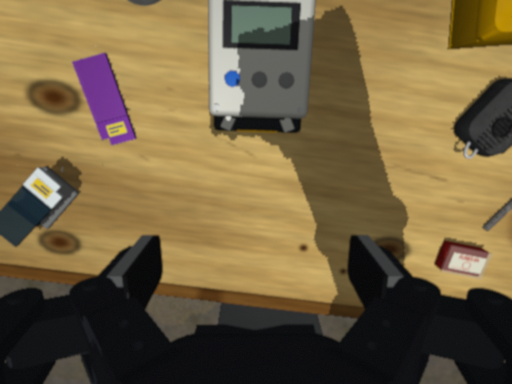

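The wrist view shows the meter mouth up-image. The tongue front edge runs about (211,132)–(301,130), with the guide tips at (228,123) and (290,124). The coupon on the rest is at (35,205). Next I'll go over the coupon.

Emit:
{"api": "drive_tool", "payload": {
  "commands": "-0.08 -1 0.3 0 0 -0.186; -0.08 -1 0.3 0 0 -0.186; -0.08 -1 0.3 0 0 -0.186; -0.08 -1 0.3 0 0 -0.186; -0.08 -1 0.3 0 0 -0.186; -0.08 -1 0.3 0 0 -0.186; -0.08 -1 0.3 0 0 -0.186; -0.08 -1 0.3 0 0 -0.186"
}}

```text
clock: 3.58
eef_pos: [495.0, 193.2, 193.7]
ee_rot: [3.141, 0.001, 1.307]
contact_force: [0.2, 0.6, -0.9]
finger_gap: 84.8
finger_force: 0.0
```

Emit:
{"api": "drive_tool", "payload": {
  "commands": "1 -0.5 0.45 0 0 -0.186; 1 -0.5 0.45 0 0 -0.186; 1 -0.5 0.45 0 0 -0.186; 1 -0.5 0.45 0 0 -0.186; 1 -0.5 0.45 0 0 -0.186; 1 -0.5 0.45 0 0 -0.186; 1 -0.5 0.45 0 0 -0.186; 1 -0.5 0.45 0 0 -0.186"
}}

```text
clock: 4.58
eef_pos: [472.4, 303.8, 148.3]
ee_rot: [-3.141, 0.0, 2.473]
contact_force: [0.4, -0.2, -1.0]
finger_gap: 85.6
finger_force: 0.0
```

```bash
python3 snap.py w2
```

```text
{'clock': 4.575, 'q': [-0.032, 0.627, -0.934, 1.799, 0.586, 1.02, -0.295], 'eef_pos': [472.369, 303.84, 148.319], 'ee_rot': [-3.141, 0.0, 2.473], 'contact_force': [0.406, -0.177, -1.042], 'finger_gap': 85.555, 'finger_force': 0.0}
```

View pics/w2.png

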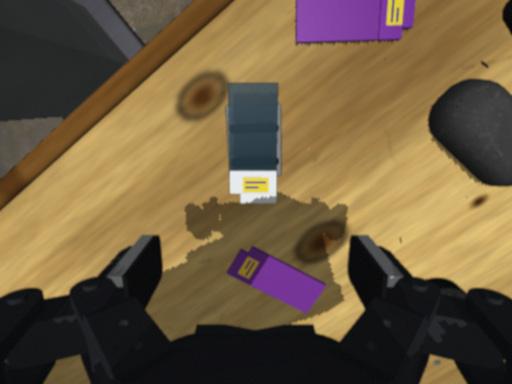

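The coupon is seen from above: clear end at row 83, frosted end at rows 170–203, and the notch at bottom-left (235,198), which is the coupon's −y side as described. Next I'll measure it.

```bash
python3 - <<'E'
from h import *
from station import monitor
c=np.load('w2.npz');im=c['color'].astype(int);r,g,b=im[...,0],im[...,1],im[...,2]
box=np.zeros(r.shape,bool);box[70:215,215:292]=1
wh=box&(r>190)&(b>185)
dk=box&(b>r+12)&(r<90)
for n,m in(('white',wh),('dark',dk)):
    k=cv2.morphologyEx(m.astype(np.uint8),cv2.MORPH_OPEN,np.ones((3,3)))
    cs=max(cv2.findContours(k,0,2)[0],key=cv2.contourArea);q=cv2.minAreaRect(cs);p=cv2.boxPoints(q)
    print(n,p.round(1).tolist());W=ray(c,p,37);print(W[:,:2].round(1).tolist(),'edges',[np.linalg.norm(W[i]-W[i-1]).round(1) for i in range(4)])
for v in (78,81,82,83,84,85,86,165,167,169,171,173,199,201,202,203,204,206):print(v,im[v,265].tolist())
for v in(100,150,185):print(v,[tuple(im[v,u]) for u in (*range(225,233),*range(273,284))])
print('TCP proj',proj(c,[472.4,303.8,37]))
E
```

```text
white [[230.0, 171.0], [275.0, 171.0], [275.0, 202.0], [230.0, 202.0]]
[[448.1, 299.8], [469.3, 326.7], [489.1, 311.7], [467.2, 284.0]] edges [np.float64(24.8), np.float64(34.3), np.float64(24.8), np.float64(35.2)]
dark [[229.0, 84.0], [276.0, 84.0], [276.0, 169.0], [229.0, 169.0]]
[[399.0, 339.3], [419.7, 365.5], [468.6, 328.2], [446.4, 300.2]] edges [np.float64(61.5), np.float64(33.3), np.float64(61.5), np.float64(35.7)]
78 [166, 136, 81]
81 [157, 131, 80]
82 [128, 111, 79]
83 [92, 92, 83]
84 [76, 87, 89]
85 [77, 89, 91]
86 [78, 89, 92]
165 [36, 53, 63]
167 [40, 57, 67]
169 [68, 79, 86]
171 [193, 198, 202]
173 [231, 234, 237]
199 [124, 129, 129]
201 [121, 125, 124]
202 [115, 116, 111]
203 [105, 99, 86]
204 [96, 83, 58]
206 [96, 79, 48]
100 [(np.int64(143), np.int64(117), np.int64(69)), (np.int64(152), np.int64(124), np.int64(72)), (np.int64(143), np.int64(119), np.int64(72)), (np.int64(108), np.int64(96), np.int64(75)), (np.int64(79), np.int64(85), np.int64(83)), (np.int64(74), np.int64(86), np.int64(89)), (np.int64(74), np.int64(86), np.int64(89)), (np.int64(75), np.int64(86), np.
[... 1600 characters left out ...]
t64(145)), (np.int64(215), np.int64(216), np.int64(215)), (np.int64(229), np.int64(233), np.int64(234)), (np.int64(231), np.int64(234), np.int64(235)), (np.int64(230), np.int64(235), np.int64(234)), (np.int64(229), np.int64(234), np.int64(235)), (np.int64(220), np.int64(224), np.int64(224)), (np.int64(182), np.int64(174), np.int64(162)), (np.int64(161), np.int64(136), np.int64(97)), (np.int64(164), np.int64(132), np.int64(77)), (np.int64(169), np.int64(136), np.int64(79)), (np.int64(171), np.int64(139), np.int64(80)), (np.int64(174), np.int64(141), np.int64(83)), (np.int64(176), np.int64(144), np.int64(85)), (np.int64(178), np.int64(145), np.int64(86))]
TCP proj [[253.90900629 191.9225257 ]]
```

```bash
python3 - <<'E'
from h import *
from station import monitor
c=np.load('w2.npz');s=monitor.read_state()
W=ray(c,[(252.5,83),(252.5,170),(252.5,203.2)],37);print(W.round(1).tolist(),[np.linalg.norm(W[i]-W[0]).round(1) for i in(1,2)])
d=W[2]-W[0];d/=np.linalg.norm(d);yaw=np.arctan2(-d[1],-d[0])
F=np.mean([W[0]+77*d,W[1]+13*d,W[2]-13*d],0);F[2]=34.5;print('F',F.round(1),'yaw',yaw)
print(shift(s,F+[0,0,3],R.from_euler('xyz',[np.pi,0,yaw])))
# meter from w1: tongue front corners
c=np.load('w1.npz');print(ray(c,[(211,132),(301,130)],36).round(1).tolist(), ray(c,[(211,112),(308,112)],77).round(1).tolist())
E
```

```text
[[408.8, 352.8, 37.0], [458.1, 313.7, 37.0], [478.9, 297.2, 37.0]] [np.float64(62.9), np.float64(89.5)]
F [468.7 305.3  34.5] yaw 2.4712000631116053
(array([ 0.036, -0.012,  1.109]), array([-0.    ,  0.    ,  0.0004]))
[[548.4, 142.6, 36.0], [562.4, 55.7, 36.0]] [[569.3, 139.2, 77.0], [580.5, 59.0, 77.0]]
```

Emit:
{"api": "drive_tool", "payload": {
  "commands": "0.04 -0.01 0.5 0 0 0; 0.04 -0.01 0.7 0 0 0; 0.04 -0.01 0.8 0 0 0; 0.04 -0.01 0.8 0 0 0"
}}

```text
clock: 5.12
eef_pos: [468.4, 306.2, 68.4]
ee_rot: [-3.141, -0.0, 2.477]
contact_force: [0.5, -0.5, 0.6]
finger_gap: 85.8
finger_force: 0.0
```

Emit:
{"api": "drive_tool", "payload": {
  "commands": "0 0 0.1 0 0 0; 0 0 0.2 0 0 0; 0 0 0.27 0 0 0; 0 0 0.31 0 0 0; 0 0 0.31 0 0 0"
}}

```text
clock: 5.75
eef_pos: [468.2, 305.9, 37.0]
ee_rot: [-3.141, -0.0, 2.478]
contact_force: [0.1, -0.4, -0.8]
finger_gap: 85.3
finger_force: 0.0
```

```bash
python3 snap.py w3
```

```text
{'clock': 5.75, 'q': [-0.12, 0.756, -0.816, 1.891, 0.743, 0.83, -0.427], 'eef_pos': [468.193, 305.907, 37.009], 'ee_rot': [-3.141, -0.0, 2.478], 'contact_force': [0.059, -0.381, -0.759], 'finger_gap': 85.31, 'finger_force': 0.0}
```

View pics/w3.png

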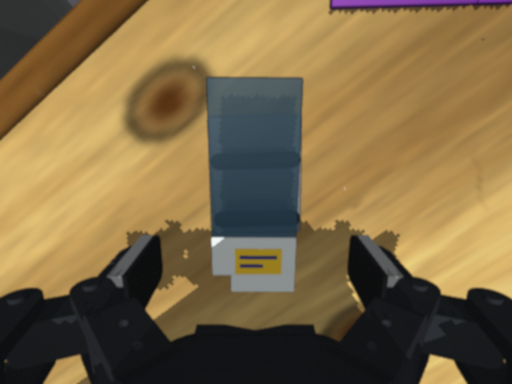

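The frosted end (rows 237–292) sits centred between the fingers at column 254. Closing gently.

Emit:
{"api": "drive_tool", "payload": {
  "commands": "0 0 0 0 0 0; 0 0 0 0 0 0; 0 0 0 0 0 0; 0 0 0 0 0 0; 0 0 0 0 0 0; 0 0 0 0 0 0; 0 0 0 0 0 0; 0 0 0 0 0 0",
  "gripper": 1,
  "force": 25
}}

```text
clock: 6.8
eef_pos: [468.5, 306.0, 37.4]
ee_rot: [3.141, 0.0, 2.477]
contact_force: [-0.8, -0.9, 4.5]
finger_gap: 35.1
finger_force: 26.2
```

```bash
python3 snap.py w4
```

```text
{'clock': 6.8, 'q': [-0.12, 0.755, -0.816, 1.891, 0.743, 0.83, -0.427], 'eef_pos': [468.462, 306.038, 37.405], 'ee_rot': [3.141, 0.0, 2.477], 'contact_force': [-0.767, -0.888, 4.453], 'finger_gap': 35.052, 'finger_force': 26.2}
```

View pics/w4.png

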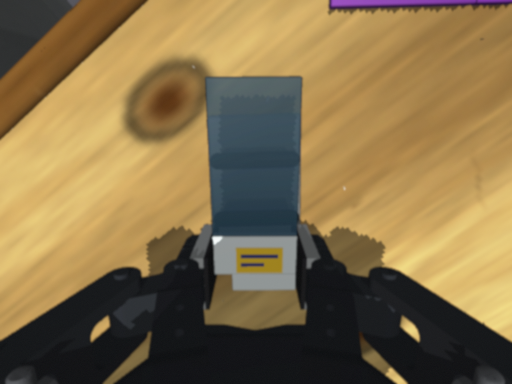

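Gripped at opening 35.1 mm and 26 N, and the coupon is still square. I'll lift it, then swing round to in front of the gate.

Emit:
{"api": "drive_tool", "payload": {
  "commands": "0 0 -0.05 0 0 0; 0 0 -0.15 0 0 0; 0 0 -0.35 0 0 0; 0 0 -0.55 0 0 0; 0 0 -0.65 0 0 0; 0 0 -0.65 0 0 0"
}}

```text
clock: 7.6
eef_pos: [468.8, 306.2, 103.4]
ee_rot: [3.14, 0.001, 2.477]
contact_force: [0.3, 1.5, -0.3]
finger_gap: 35.5
finger_force: 25.9
```

Emit:
{"api": "drive_tool", "payload": {
  "commands": "-0.07 -0.1 0 0 0 0.02; -0.17 -0.24 0 0 0 0.045; -0.27 -0.38 0 0 0 0.07; -0.37 -0.52 0 0 0 0.098; -0.47 -0.66 0 0 0 0.125; -0.57 -0.8 0 0 0 0.152; -0.66 -0.92 0 0 0 0.175; -0.7 -0.99 0 0 0 0.186"
}}

```text
clock: 8.6
eef_pos: [462.1, 183.6, 101.7]
ee_rot: [-3.141, 0.001, 1.305]
contact_force: [-0.2, -0.5, -1.1]
finger_gap: 35.3
finger_force: 25.9
```

Emit:
{"api": "drive_tool", "payload": {
  "commands": "-0.13 0.03 0 0 0 0.025; -0.27 0.06 0 0 0 0.05; -0.41 0.09 0 0 0 0.077; -0.55 0.12 0 0 0 0.104; -0.7 0.15 0 0 0 0.13; -0.84 0.18 0 0 0 0.155; -0.95 0.2 0 0 0 0.176; -1 0.21 0 0 0 0.186"
}}

```text
clock: 9.6
eef_pos: [456.3, 81.9, 101.8]
ee_rot: [3.141, 0.001, 0.136]
contact_force: [1.2, 0.6, -0.8]
finger_gap: 35.2
finger_force: 25.9
```

```bash
python3 snap.py w5
```

```text
{'clock': 9.6, 'q': [-0.036, 0.404, -0.327, 2.104, 0.206, 0.664, -1.936], 'eef_pos': [456.309, 81.937, 101.808], 'ee_rot': [3.141, 0.001, 0.136], 'contact_force': [1.25, 0.625, -0.822], 'finger_gap': 35.229, 'finger_force': 25.909}
```

View pics/w5.png

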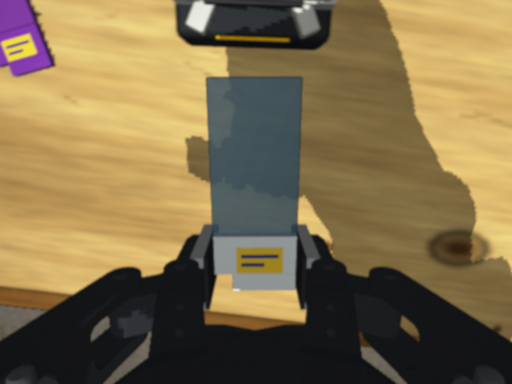

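The coupon is still square in the fingers, with its tip edge at row 77, columns 207–302. The mouth is ahead: guides at (198,17) and (305,20), orange strip at (253,39). I'll measure the gate with masks in this view and in w1.

```bash
python3 - <<'E'
from h import *
for n,box in(('w5',(0,52,165,345)),('w1',(95,140,200,320))):
    c=np.load(n+'.npz');v0,v1,u0,u1=box;im=c['color'][v0:v1,u0:u1].astype(int);r,g,b=[im[...,i] for i in range(3)]
    def rep(nm,m,z):
        k,L,S,C=cv2.connectedComponentsWithStats(m.astype(np.uint8))
        for i in range(1,k):
            if S[i,4]>25:
                vs,us=np.nonzero(L==i);q=cv2.minAreaRect(np.c_[us+u0,vs+v0].astype(np.float32))
                print(n,nm,'area',S[i,4],'bbox',(S[i,:4]+[u0,v0,0,0]).tolist(),'c',(C[i]+[u0,v0]).round(1),'->',ray(c,C[i]+[u0,v0],z)[0].round(1),'rect',cv2.boxPoints(q).round(1).tolist())
    rep('orange',(r>150)&(g>100)&(b<70)&(r>g+35)&(np.arange(v0,v1)[:,None]>25)&(np.arange(v0,v1)[:,None]<44),36)
    rep('white',(r>120)&(b>110)&(abs(r-b)<40),45)
    dark=(r<65)&(g<65)&(b<65)
    for u in range(190,322,10):
        vs=np.nonzero(dark[:,u-u0])[0] if u0<=u<u1 else []
        if len(vs):print(u,vs.min()+v0,vs.max()+v0,end=' | ')
    print()
    for v in ((15,25,35,42) if n=='w5' else (112,118,124,128)):
        us=np.nonzero(dark[v-v0])[0];print('row',v,us.min()+u0,us.max()+u0) if len(us) else 0
c=np.load('w5.npz');print('tip',ray(c,[(207,77),(302,77)],104.3).round(1).tolist())
im=cv2.resize(c['color'][0:90,165:345],(800,400),interpolation=cv2.INTER_CUBIC);c=np.load('w1.npz');im2=cv2.resize(c['color'][95:140,200:320],(533,200),interpolation=cv2.INTER_CUBIC)
M=np.zeros((600,800,3),np.uint8);M[:400]=im;M[400:,:533]=im2;cv2.imwrite('pics/c5.png',M[:,:,::-1])
E
```

```text
w5 white area 608 bbox [185, 0, 29, 33] c [199.   15.2] -> [560.8 125.9  45. ] rect [[183.1999969482422, 25.100000381469727], [194.60000610351562, -3.4000000953674316], [214.39999389648438, 4.599999904632568], [203.0, 33.0]]
w5 white area 486 bbox [293, 0, 26, 34] c [306.4  15.5] -> [568.1  71.3  45. ] rect [[291.1000061035156, 5.900000095367432], [314.79998779296875, -4.900000095367432], [327.3999938964844, 22.700000762939453], [303.70001220703125, 33.5]]
190 30 43 | 200 34 44 | 210 1 44 | 220 0 45 | 230 0 46 | 240 0 46 | 250 0 47 | 260 0 47 | 270 0 47 | 280 0 48 | 290 0 48 | 300 0 48 | 310 35 49 | 320 9 45 | 
row 15 178 330
row 25 178 329
row 35 180 328
row 42 188 324
w1 white area 700 bbox [209, 95, 36, 27] c [225.7 104.8] -> [576.1 130.4  45. ] rect [[209.0, 95.0], [244.0, 95.0], [244.0, 121.0], [209.0, 121.0]]
220 116 130 | 240 117 129 | 250 116 129 | 260 116 129 | 270 117 129 | 280 117 131 | 290 131 132 | 300 118 128 | 
row 118 214 300
row 124 214 300
row 128 215 300
tip [[528.5, 109.9, 104.3], [533.1, 76.2, 104.3]]
```

View pics/c5.png

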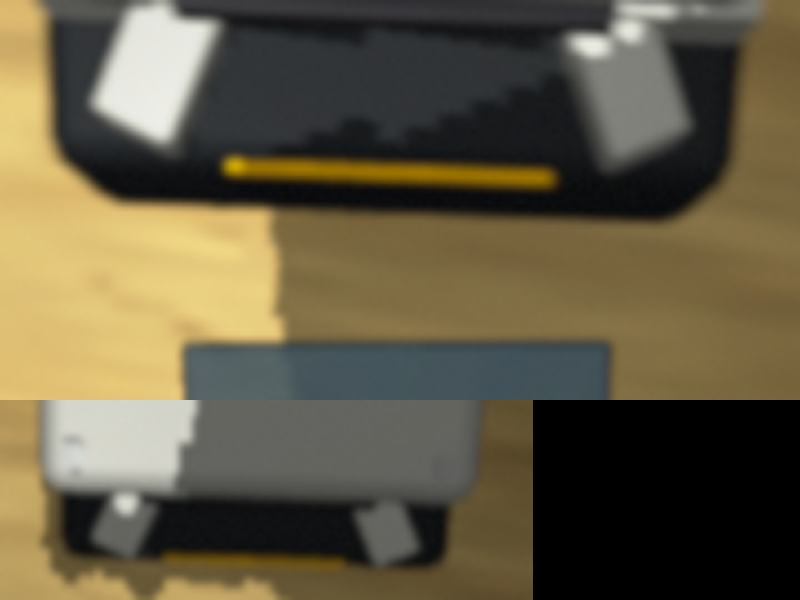

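The crop shows the orange strip on the tongue's front lip from (215.6,37.1) to (290.3,40.5), and the guides are symmetric about u≈253. The meter is therefore turned about 0.045 rad relative to the coupon, whose tip edge is level in the image.

```bash
python3 - <<'E'
from h import *
from station import monitor
s=monitor.read_state();r0=R.from_euler('xyz',s['ee_rot']);p0=np.array(s['eef_pos'])
c5=np.load('w5.npz');c1=np.load('w1.npz')
T=lambda X:r0.inv().apply(X-p0).round(1)
o5=ray(c5,[(215.6,37.1),(290.3,40.5)],36);o1=ray(c1,[(237.1,129.9),(277.6,131.7)],36)
g5=ray(c5,[(202.1,34.2),(301.1,38.7),(185.2,23.2),(320.3,29.2)],42)
for n,o in(('o5',o5),('o1',o1),('g in',g5[:2]),('g out',g5[2:])):
    d=o[1]-o[0];print(n,o[:,:2].round(1).tolist(),'mid',o.mean(0).round(1),'len',np.linalg.norm(d).round(1),'yaw',np.arctan2(d[0],-d[1]).round(3),'tool',T(o.mean(0)))
zt=p0[2]-3+2.5
t=ray(c5,[(206.5,77),(302.3,77.2)],zt);d=t[1]-t[0];print('tip tool',T(t.mean(0)),np.arctan2(d[0],-d[1]).round(3),np.linalg.norm(d))
E
```

```text
o5 [[553.2, 117.7], [557.1, 76.8]] mid [555.2  97.2  36. ] len 41.0 yaw 0.094 tool [100.2  -2.4  65.7]
o1 [[553.9, 117.5], [557.6, 78.1]] mid [555.7  97.8  36. ] len 39.6 yaw 0.094 tool [100.8  -2.9  65.7]
g in [[552.7, 124.1], [557.6, 71.7]] mid [555.1  97.9  42. ] len 52.5 yaw 0.094 tool [100.3  -3.1  59.7]
g out [[556.7, 133.3], [563.5, 62.5]] mid [560.1  97.9  42. ] len 71.1 yaw 0.096 tool [105.2  -2.5  59.7]
tip tool [75.6 -1.5  0.4] 0.134 35.22669045162569
```

Now I'll align in front of the mouth, about 10 mm short of it, and lower to gate height.

Emit:
{"api": "drive_tool", "payload": {
  "commands": "0.15 -0.05 0.1 0 0 0.0066; 0.15 -0.05 0.25 0 0 0.0066; 0.15 -0.05 0.4 0 0 0.0066; 0.15 -0.05 0.52 0 0 0.0066; 0.15 -0.05 0.58 0 0 0.0066; 0.15 -0.05 0.58 0 0 0.0066; 0.15 -0.05 0.58 0 0 0.0066"
}}

```text
clock: 10.52
eef_pos: [471.2, 90.0, 44.6]
ee_rot: [-3.142, -0.001, 0.099]
contact_force: [-0.3, -0.1, -0.3]
finger_gap: 35.2
finger_force: 25.9
```

```bash
python3 snap.py w6; python3 - <<'E'
from h import *
from station import monitor,cams
s=monitor.read_state();c=np.load('w6.npz');im=c['color'].astype(int);r,g,b=[im[...,i] for i in range(3)]
m=((r>150)&(g>100)&(b<80)).astype(np.uint8);m[80:]=0;m[:,:190]=0;m[:,330:]=0
k,L,S,C=cv2.connectedComponentsWithStats(m);print([(S[i].tolist(),C[i].round(1)) for i in range(1,k) if S[i,4]>15])
c=cams.read_camera('side');cv2.imwrite('pics/s6_raw.png',c['color'][:,:,::-1])
A=cv2.resize(c['color'][150:235,195:295],(480,408),interpolation=cv2.INTER_CUBIC);M=np.zeros((600,800,3),np.uint8);M[:408,:480]=A
w=np.load('w6.npz')['color'][0:130,150:360];M[408:,:310]=cv2.resize(w,(310,192));M[:200,480:]=cv2.resize(w,(320,200))
cv2.imwrite('pics/c6.png',M[:,:,::-1])
E
```

```text
{'clock': 10.525, 'q': [-0.093, 0.517, -0.272, 2.113, 0.261, 0.542, -2.027], 'eef_pos': [471.224, 89.957, 44.613], 'ee_rot': [-3.142, -0.001, 0.099], 'contact_force': [-0.275, -0.063, -0.318], 'finger_gap': 35.223, 'finger_force': 25.898}
[([207, 53, 101, 3, 249], array([251.9,  53.8]))]
```

```bash
python3 - <<'E'
from h import *
from station import monitor
zs=[];ps=[];es=[]
from station import cams
c=np.load('w6.npz')
for i in range(4):
    s=monitor.read_state();ps.append(s['eef_pos']);es.append(s['ee_rot'][2]);cams.read_camera('scene')
print(np.mean(ps,0).round(2),np.std(ps,0).round(2),np.mean(es).round(4))
r0=R.from_euler('xyz',[np.pi,0,np.mean(es)]);p0=np.mean(ps,0);T=lambda X:r0.inv().apply(X-p0).round(2)
im=c['color'].astype(int);r,g,b=[im[...,i] for i in range(3)]
m=(r>150)&(g>100)&(b<80)
m[80:]=0;m[:,:190]=0;m[:,330:]=0;v,u=np.nonzero(m);f=np.polyfit(u,v,1);print('strip slope',f)
O=ray(c,[(206.7,np.polyval(f,206.7)),(307.3,np.polyval(f,307.3))],36);d=O[1]-O[0];print('strip',T(O.mean(0)),'yaw',np.arctan2(d[0],-d[1]),'len',np.linalg.norm(d))
t=ray(c,[(206.5,77),(302.3,77.2)],p0[2]-.4);d=t[1]-t[0];print('tip',T(t.mean(0)),np.arctan2(d[0],-d[1]))
for v in(74,76,77,78,80):print(v,im[v,230].tolist(),im[v,280].tolist())
print([im[90,u].tolist() for u in range(203,211)],[im[90,u].tolist() for u in range(298,306)])
E
```

```text
[471.26  89.95  44.67] [0.04 0.02 0.05] 0.0987
strip slope [-7.41893662e-03  5.56519895e+01]
strip [8.453e+01 3.000e-02 8.670e+00] yaw 0.10514512724693557 len 38.77915126356912
tip [75.42 -0.96  0.4 ] 0.09632005078208941
74 [128, 109, 68] [119, 100, 61]
76 [104, 92, 66] [93, 83, 63]
77 [76, 77, 71] [67, 72, 71]
78 [67, 80, 84] [62, 76, 83]
80 [73, 89, 94] [67, 83, 92]
[[134, 114, 70], [134, 113, 71], [121, 105, 70], [90, 85, 72], [70, 80, 84], [70, 86, 93], [73, 89, 96], [72, 89, 95]] [[68, 82, 88], [66, 81, 88], [65, 78, 84], [77, 80, 74], [109, 97, 68], [129, 111, 70], [134, 115, 71], [135, 116, 71]]
```

```bash
python3 - <<'E'
import numpy as np,cv2
w=np.load('w6.npz')['color'][0:90,160:350];M=np.zeros((600,800,3),np.uint8)
M[:360,:760]=cv2.resize(w,(760,360),interpolation=cv2.INTER_CUBIC)[:,:,::-1]
s=cv2.imread('pics/s6_raw.png')[160:210,205:305];M[365:600,:470]=cv2.resize(s,(470,235),interpolation=cv2.INTER_CUBIC)
cv2.imwrite('pics/c6.png',M)
E
```

```text
(no output)
```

View pics/c6.png

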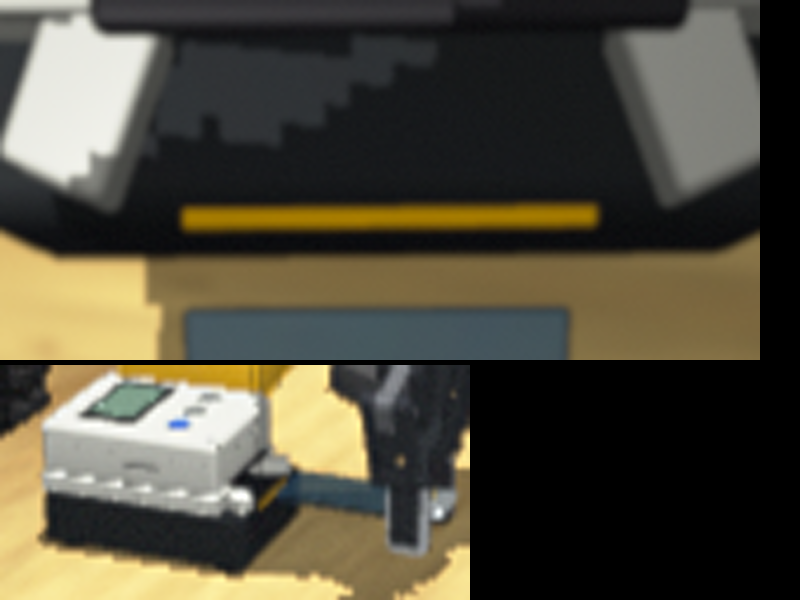

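The gate centre (strip and guides, crop u≈390) lies about 1 mm right of the coupon axis, with a residual tilt of about 0.009 rad. The side view shows the coupon level at tongue height. I'll correct that and then enter slowly.

Emit:
{"api": "drive_tool", "payload": {
  "commands": "0 0.017 0.011 0 0 -0.0014; 0 0.017 0.011 0 0 -0.0014; 0 0.017 0.011 0 0 -0.0014"
}}

```text
clock: 11.2
eef_pos: [471.1, 88.2, 43.2]
ee_rot: [3.142, 0.0, 0.107]
contact_force: [-0.4, 1.0, -0.5]
finger_gap: 35.4
finger_force: 25.9
```

Emit:
{"api": "drive_tool", "payload": {
  "commands": "0.04 0 0 0 0 0; 0.08 0 0 0 0 0; 0.12 0 0 0 0 0; 0.15 0 0 0 0 0; 0.18 0 0 0 0 0; 0.2 0 0 0 0 0; 0.2 0 0 0 0 0"
}}

```text
clock: 12.08
eef_pos: [491.2, 90.4, 43.2]
ee_rot: [3.142, -0.0, 0.107]
contact_force: [0.6, -0.5, -1.2]
finger_gap: 35.3
finger_force: 25.9
```

Emit:
{"api": "drive_tool", "payload": {
  "commands": "0.02 0 0 0 0 0; 0.04 0 0 0 0 0; 0.06 0 0 0 0 0; 0.08 0 0 0 0 0; 0.1 0 0 0 0 0; 0.1 0 0 0 0 0"
}}

```text
clock: 12.82
eef_pos: [501.1, 91.4, 43.2]
ee_rot: [3.142, -0.0, 0.108]
contact_force: [0.7, -0.1, -0.6]
finger_gap: 35.3
finger_force: 25.9
```

```bash
python3 snap.py w7; python3 - <<'E'
from h import *
c=np.load('w7.npz');im=c['color'].astype(int)
for v in (70,76,82,88,94,100,106):
    g=cv2.GaussianBlur(c['color'][v:v+1].astype(np.float32),(3,1),0)[0]
    d=np.abs(np.diff(g,axis=0)).sum(1);pk=[(int(u),int(d[u])) for u in range(140,370) if d[u]>25 and d[u]==d[max(0,u-3):u+4].max()];print(v,pk)
E
```

```text
{'clock': 12.825, 'q': [-0.082, 0.552, -0.273, 2.042, 0.261, 0.58, -1.999], 'eef_pos': [501.138, 91.449, 43.173], 'ee_rot': [3.142, -0.0, 0.108], 'contact_force': [0.677, -0.076, -0.624], 'finger_gap': 35.337, 'finger_force': 25.898}
70 []
76 []
82 []
88 []
94 [(148, 130), (172, 53), (184, 100), (324, 96), (336, 80), (360, 68)]
100 [(149, 153), (169, 59), (185, 34), (197, 28), (201, 25), (206, 29), (307, 27), (310, 27), (323, 32), (339, 93), (359, 79)]
106 [(149, 144), (167, 160), (174, 106), (195, 44), (199, 46), (206, 49), (300, 43), (308, 48), (312, 45), (341, 93), (359, 75)]
```

The guides are symmetric about 254 px and the coupon is centred at about 253.5, with no contact force. Going on.

Emit:
{"api": "drive_tool", "payload": {
  "commands": "0.02 0 0 0 0 0; 0.04 0 0 0 0 0; 0.06 0 0 0 0 0; 0.08 0 0 0 0 0; 0.1 0 0 0 0 0; 0.12 0 0 0 0 0; 0.12 0 0 0 0 0"
}}

```text
clock: 13.75
eef_pos: [513.1, 92.7, 43.2]
ee_rot: [-3.142, -0.0, 0.107]
contact_force: [-0.5, 0.1, 0.1]
finger_gap: 35.2
finger_force: 25.9
```

Emit:
{"api": "drive_tool", "payload": {
  "commands": "0.01 0 0 0 0 0; 0.02 0 0 0 0 0; 0.03 0 0 0 0 0; 0.03 0 0 0 0 0"
}}

```text
clock: 14.25
eef_pos: [516.0, 93.1, 43.2]
ee_rot: [3.142, -0.0, 0.108]
contact_force: [-0.3, 0.1, -0.0]
finger_gap: 35.3
finger_force: 25.9
```

Emit:
{"api": "drive_tool", "payload": {
  "commands": "0.01 0 0 0 0 0; 0.02 0 0 0 0 0; 0.02 0 0 0 0 0; 0.02 0 0 0 0 0"
}}

```text
clock: 14.75
eef_pos: [517.8, 93.3, 43.2]
ee_rot: [3.142, 0.0, 0.108]
contact_force: [0.0, 0.5, -0.4]
finger_gap: 35.1
finger_force: 25.9
```

Emit:
{"api": "drive_tool", "payload": {
  "commands": "0.01 0 0 0 0 0; 0.02 0 0 0 0 0; 0.02 0 0 0 0 0; 0.02 0 0 0 0 0"
}}

```text
clock: 15.25
eef_pos: [519.6, 93.4, 43.1]
ee_rot: [3.141, 0.001, 0.108]
contact_force: [-1.5, 0.4, -0.3]
finger_gap: 35.6
finger_force: 25.9
```

Emit:
{"api": "drive_tool", "payload": {
  "commands": "0.01 0 0 0 0 0; 0.02 0 0 0 0 0; 0.02 0 0 0 0 0; 0.02 0 0 0 0 0"
}}

```text
clock: 15.75
eef_pos: [521.8, 93.7, 43.2]
ee_rot: [3.142, 0.0, 0.108]
contact_force: [-2.2, 0.4, -1.2]
finger_gap: 35.2
finger_force: 25.9
```

Emit:
{"api": "drive_tool", "payload": {
  "commands": "0.01 0 0 0 0 0; 0.02 0 0 0 0 0; 0.02 0 0 0 0 0; 0.02 0 0 0 0 0"
}}

```text
clock: 16.25
eef_pos: [523.7, 93.9, 43.1]
ee_rot: [3.142, 0.0, 0.108]
contact_force: [-3.1, -0.4, -1.0]
finger_gap: 35.2
finger_force: 25.9
```

```bash
cat > f.py <<'E'
from station import monitor,cams;import numpy as np
f=[];p=[]
for i in range(8):
    s=monitor.read_state();f.append(s['contact_force']);p.append(s['eef_pos']);cams.read_camera('scene')
print(np.mean(f,0).round(2),np.std(f,0).round(2),np.mean(p,0).round(2),s['clock'])
E
python3 f.py
```

```text
[-2.99 -0.03 -0.41] [0.44 0.37 0.44] [523.79  93.89  43.18] 16.6
```

Emit:
{"api": "drive_tool", "payload": {
  "commands": "0.005 0 0 0 0 0; 0.01 0 0 0 0 0; 0.01 0 0 0 0 0; 0.01 0 0 0 0 0"
}}

```text
clock: 17.15
eef_pos: [524.8, 94.0, 43.2]
ee_rot: [3.142, 0.0, 0.108]
contact_force: [-3.0, 0.9, -0.3]
finger_gap: 35.0
finger_force: 25.9
```

```bash
python3 f.py
```

```text
[-2.82 -0.06 -0.28] [0.57 0.54 0.48] [524.81  94.    43.19] 17.5
```

Emit:
{"api": "drive_tool", "payload": {
  "commands": "0.005 0 0 0 0 0; 0.01 0 0 0 0 0; 0.01 0 0 0 0 0; 0.01 0 0 0 0 0"
}}

```text
clock: 18.05
eef_pos: [525.8, 94.1, 43.2]
ee_rot: [3.142, 0.0, 0.107]
contact_force: [-3.9, -0.1, -0.4]
finger_gap: 35.5
finger_force: 25.9
```

```bash
python3 f.py
```

```text
[-3.3  -0.53 -0.35] [0.51 0.61 0.34] [525.81  94.11  43.19] 18.4
```

```bash
python3 snap.py w8; python3 - <<'E'
from h import *
for n in('w5','w6','w7','w8'):
    c=np.load(n+'.npz')['color'].astype(int);r,g,b=[c[...,i] for i in range(3)]
    m=(r>g+25)&(g>b+50)&(r>110);m[:240]=0;m[285:]=0;m[:,:228]=0;m[:,290:]=0
    v,u=np.nonzero(m);print(n,u.mean().round(2),v.mean().round(2),len(u))
c=np.load('w8.npz');s=[525.81,94.11,43.19]
im=c['color'].astype(int);print([(v,im[v,290].tolist()) for v in range(120,200,6)])
u,v=proj(c,[[555,97.4,36],[525.8+77*.994,94.1+77*.107,43]]).round(1);print(u,v)
E
```

```text
{'clock': 18.45, 'q': [-0.078, 0.579, -0.273, 1.982, 0.258, 0.614, -1.984], 'eef_pos': [525.825, 94.117, 43.184], 'ee_rot': [3.142, 0.0, 0.108], 'contact_force': [-3.7, -0.061, -0.11], 'finger_gap': 35.231, 'finger_force': 25.893}
w5 258.97 262.14 477
w6 259.35 261.85 561
w7 259.13 261.26 717
w8 259.3 261.95 557
[(120, [125, 127, 121]), (126, [126, 127, 121]), (132, [126, 127, 121]), (138, [126, 127, 121]), (144, [126, 127, 121]), (150, [126, 127, 121]), (156, [126, 127, 122]), (162, [125, 126, 119]), (168, [111, 112, 106]), (174, [77, 82, 83]), (180, [48, 67, 79]), (186, [48, 67, 80]), (192, [68, 81, 82]), (198, [65, 81, 88])]
[256.3 192.3] [257.   72.8]
```

```bash
python3 -c "
from station import order;print(order.sign_off())"
```

```text
the job is handed in; nothing more can be done
None
```

I handed the job in with the coupon held by its frosted end, level and label up, pressed about 6–8 mm into the sprung stop by my estimate (it counts as home from 5 mm), with about 3.3 N of push and no sign of slipping in the fingers.

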